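# Blank off the calibrator's test port with the squeeze-tab plug

## Robot

A 6-joint arm with a two-finger parallel gripper is mounted at the origin on the work surface. World frame = base frame: x ahead of the robot, y to its left, z up, the work surface at z = 0. Lengths are in m, angles in rad, forces in N, time in s.
With the tool pointing down it reaches from about 0.3 to 0.775 m from the base axis. Payload 14.6 kg.
Tool frame: the origin (TCP) lies midway between the tips of the shut fingers; the grasp point (between the pads) lies 19 mm behind it; z points along the fingers, y is the line along which they close (so a half turn about z gives the same grasp; the last joint's range is limited). The gripper opens to 94 mm and grips with 3 to 60 N. Pads are 16 mm wide; open, the fingers measure 119 mm over their backs; the gripper's body (75 mm by 177 mm) begins 78 mm behind the grasp point.
Start: joints at [-0.067, 0.3, 1.521, -0, 1.321, -0.067], TCP at [0.55, -0, 0.205] pointing down, gripper open.
Joint ranges: [-3.03, 3.03], [-0.79, 2.21], [0.23, 2.52], [-1.04, 4.18], [0, 3.07], [-2.55, 2.55]. Speed limits (rad/s): [2.22, 2.22, 2.57, 3.14, 3.14, 3.14].

## Interface

Orientations are given as [roll, pitch, yaw] about the fixed x, y, z axes, in that order (R = Rz(yaw) Ry(pitch) Rx(roll)).
In Python, from station import ctrl gives the robot as it stands. The module is installed in compiled form; this text tells all that it offers.
- The arm moves only by the tool servo_tool, never from a script. Its argument "plan" is a list of rows, each a list of 7 numbers: the opening in per cent of the stroke, from 0 (shut) to 100 (fully open), then the shift along the tool's x, y, z in m, then the turn, a rotation vector about the tool's x, y, z in rad. A call has exactly 8 rows; each row shifts and turns the commanded pose from where the row before left it, along the tool's axes as they then stand; what a row does not reach is not made up. A row lasts 1/8 s, in which the tool goes at most 62.5 mm and 10.7 degrees, less where a joint would pass 70% of its speed; a pose out of reach is approached as far as the arm can. A call with a gripper value outside its range is refused whole. The fingers move at their own pace and stop on an object; "force" is the grip in N (left out, the last holds). Time passes only in rows, so rows that do not move let the fingers close, or fill a call up. It gives the time, the measured TCP pose, the force, the opening and the grip force at its end, in the units of the state.
- ctrl.get_obs(): the state, without advancing time (a new reading comes with each control period).
- ctrl.camera(name): name is "scene" or "side" or "wrist"; returns a dict with "pixels" (480x640x3 uint8, red, green, blue), "z_map" (480x640 float32, m along the optical axis (not along the pixel's ray), 0 where there is no reading), "mtx" (3x3 intrinsics, pixels), "pose" (4x4, takes a point from camera to world coordinates). Camera axes: x right, y up, looking along -z (the intrinsics and any distortion apply to the point x, -y, -z); pixel columns grow to the right and rows downward; lengths in m; the calibration is good to about 2 mm. A picture is of the moment at which its call begins.
- ctrl.hand_in(): hands the job in; it is judged then, once.
The state is a dict: "time_s": time; "qpos": joint angles; "joint_vel": joint speeds; "tau": joint torques, N m; "ee_pos": TCP position; "eef_rot": TCP orientation; "force": force on the tool from outside, world axes, zero at the start; "moment": the same for the moment, N m; "grip_width": finger opening in m; "grip_force": force on a finger pad.
Only numpy, scipy, OpenCV 4.12 (cv2) and the standard library are available. Lean on these libraries where they do the work, as an engineer would, in place of code of your own. Each camera call takes 0.05 s, during which the arm holds its last target. There are 200 camera calls.

## Task

Take the two-tab blanking plug from its parking stand and lock it on the empty test port of the pressure calibrator: squeeze its two tabs, set it in the bore, press it gently home against the sprung seal, turn it clockwise until you feel the end stop and let the tabs spring out so that it stays locked. Do not force it against the port, and leave the plain plug in its stand.

Things in the scene. Friction and masses are not known exactly. Their poses are not given: they have to be found in the camera images.
- plug: Aluminium blanking plug with two black side tabs, 130 to 190 g, upright in one of two grey parking stands (64 mm square, 26 mm high). Origin: centre of the flange's underside, z up the axis. Stem below: 20 mm diameter, 18 mm long, chamfered. Flange 37 mm diameter, 6 mm thick; hub above it 29 mm diameter, to z = 38 mm. Half a turn about z gives the same plug.
- plug_ears (a point): On the plug's axis 6 mm above its origin, level with the top of the flange and its two ears. The ears point along the plug's own +x and -x, are 12 mm wide, 6 mm thick and reach 34 mm from the axis.
- plug_tabs (a point): On the plug's axis midway between the tabs, 26 mm above its origin. Tabs at the plug's own +y and -y, 20 mm wide, outer faces z = 10 to 38 mm above the origin, 60 mm across, 48 mm squeezed home. Below each a tooth (z = 1 to 11 mm, 9 mm wide) reaches 32 mm from the axis, 26 mm squeezed. Keep the fingertips above z = 13 mm to clear the port's hooks.
- tab_a (a joint): Inward travel of the tab at the plug's +y, in m: 0 sprung out, 0.006 squeezed home. Spring: about 2 N at 0, 6.5 N at 0.006.
- tab_b (a joint): The same for the tab at the plug's -y.
- port (a point): Test port: steel boss with an open bore on the calibrator's deck, away from its big gauge. Point: centre of the bore at the rim, 88 mm above the table; axes as calibrator, z up. Bore 23 mm diameter, 28 mm deep. The plug goes in with its x axis about 0.96 rad (55 degrees) counterclockwise, from above, of the port's x axis, so its ears come down between the hooks.
- seal_top (a point): Top of the port's sprung rubber seal ring (36 mm outside, 27 mm inside) at rest, 6 mm above the rim. About 3.6 N to start it, 10.8 N to press it flush, where the plug bottoms on the rim. Press the plug to less than 2 mm above the rim to turn it under the hooks; once locked the seal lifts it against them, its origin 2 mm above the rim.
- lock_level (a point): On the port's axis, 8 mm above the rim: underside of the two hooks (tops 12.5 mm, from 27 mm off the axis) of the dark lock ring, at the port's +x and -x, but clocked by hand anywhere within 0.28 rad either way: feel for its end stop. Turned clockwise to it, the plug's x lies along the ring's; let go there, the teeth spring behind keepers (from 28 mm off the axis; 3.5 degrees play).
- calibrator: Calibrator, fixed: tray 280 by 360 mm, deck 57 mm above the table. Origin: centre of the tray's underside, z up. Port at (-20, -70) mm in its axes. Highest: reference gauge, 84 mm dial at (30, 95) mm, top 192 mm above the table. Turning the pressed plug with its tabs squeezed takes 0.05 to 0.2 N m until the stop; 0.3 N m more is the stop.
- plain_plug: A plain brass plug without tabs in the other parking stand, flange 44 mm, knob 26 mm. Origin: centre of the flange's underside. To be left alone.
There are look-alikes about, which are no part of the job. What is shaped like the plug but blue or pink is not meant.

How it is judged:
By the outcome, as a careful person would: the job done as asked, in the order asked, and still so for the second after the job is handed in, with the robot touching nothing.
It also fails if it takes over 72 s, if anything falls off the work surface, if the arm or the gripper's body presses on something with over 40 N, if the wrist force passes 120 N, or if a joint passes its speed limit or range.

## Working session

There is one attempt and no reset: what is moved stays moved. The work goes in short steps, Python scripts to look and compute and a tool call to move; the robot and the scene stay as the last step left them, time stands still between calls to the robot, and variables do not carry over. Pictures are saved under pics/ and viewed, at most 10 in all, crops included, and the job is handed in when it is done.

Besides the shell and the picture viewer there is one more tool, called by a JSON object that holds its "method" and its "body". servo_tool: Moves the arm, as the interface text tells. Its arguments: {"type":"object","properties":{"plan":{"type":"array","items":{"type":"array","items":{"type":"number"}}},"force":{"type":"number"}},"required":["plan"]}

```bash
mkdir -p pics; cat > h.py <<'E'
import numpy as np, cv2
from station import ctrl
from scipy.spatial.transform import Rotation as R
def cam(n):
    c=ctrl.camera(n); return c
def save(c,f,box=None,s=1):
    im=c["pixels"][:,:,::-1]
    if box: im=im[box[1]:box[3],box[0]:box[2]]
    cv2.imwrite(f,cv2.resize(im,None,fx=s,fy=s,interpolation=cv2.INTER_CUBIC))
def cloud(c):
    v,u=np.mgrid[:480,:640]; K=c["mtx"]; z=c["z_map"]
    p=np.stack([(u-K[0,2])/K[0,0]*z,-(v-K[1,2])/K[1,1]*z,-z],-1)
    w=p@c["pose"][:3,:3].T+c["pose"][:3,3]; w[z==0]=np.nan; return w
def ray(c,u,v,h):
    K=c["mtx"]; d=c["pose"][:3,:3]@np.array([(u-K[0,2])/K[0,0],-(v-K[1,2])/K[1,1],-1]); o=c["pose"][:3,3]
    return o+d*(h-o[2])/d[2]
E
python3 - <<'E'
from h import *
o=ctrl.get_obs(); print(o)
for n in("scene","side","wrist"):
    c=cam(n); np.save(f"pics/{n}0.npy",c,allow_pickle=True); save(c,f"pics/{n}0.png"); print(n,c["mtx"].tolist(),c["pose"].round(3).tolist())
a=[cv2.imread(f"pics/{n}0.png") for n in("scene","side")]
E
```

```text
{'time_s': 0.0, 'qpos': array([-6.66170325e-02,  3.00483261e-01,  1.52162456e+00,  3.62151024e-05,
        1.32071710e+00, -6.66011076e-02]), 'joint_vel': array([-0.00115295, -0.0013754 , -0.00078904, -0.00173505, -0.00010322,
       -0.00026106]), 'tau': array([-1.53750298e-03, -5.31805658e+01, -3.52735734e+01,  7.07558286e-02,
        2.43994006e-02, -4.79655944e-05]), 'ee_pos': array([5.49714357e-01, 1.62728854e-05, 2.04861276e-01]), 'eef_rot': array([-3.14036545e+00, -1.17009348e-04,  1.57077135e+00]), 'force': array([-0.0811917 ,  0.17489765, -0.01354271]), 'moment': array([-0.02180514, -0.04228256,  0.0401317 ]), 'grip_force': 0.0, 'grip_width': 0.09390902456860194}
scene [[549.4527239283416, 0.0, 320.0435816032539], [0.0, 549.4527239283416, 238.68687877343845], [0.0, 0.0, 1.0]] [[-0.901, -0.352, 0.253, 0.846], [0.433, -0.744, 0.508, 0.688], [0.009, 0.568, 0.823, 1.117], [0.0, 0.0, 0.0, 1.0]]
side [[541.7997008099657, 0.0, 319.8980471950859], [0.0, 541.7997008099657, 240.93802238778747], [0.0, 0.0, 1.0]] [[0.923, 0.284, -0.261, 0.17], [-0.385, 0.655, -0.65, -0.855], [-0.014, 0.701, 0.713, 1.095], [0.0, 0.0, 0.0, 1.0]]
wrist [[384.77333808170556, 0.0, 317.89684740685766], [0.0, 384.77333808170556, 239.6657758985713], [0.0, 0.0, 1.0]] [[1.0, 0.0, 0.001, 0.55], [-0.0, 0.973, 0.231, 0.068], [-0.001, -0.231, 0.973, 0.384], [0.0, 0.0, 0.0, 1.0]]
```

View pics/scene0.png

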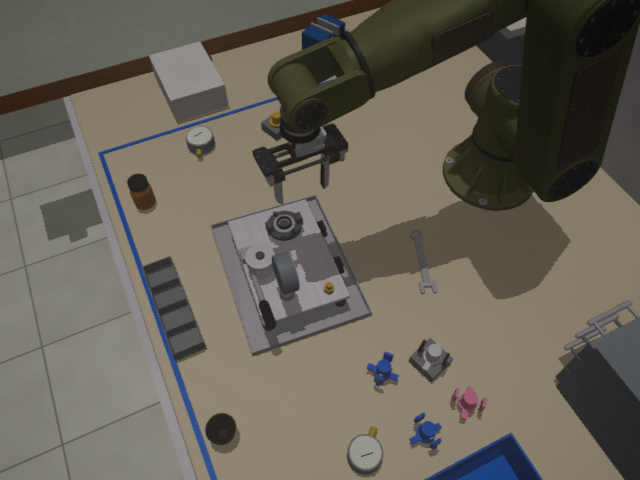

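View pics/side0.png

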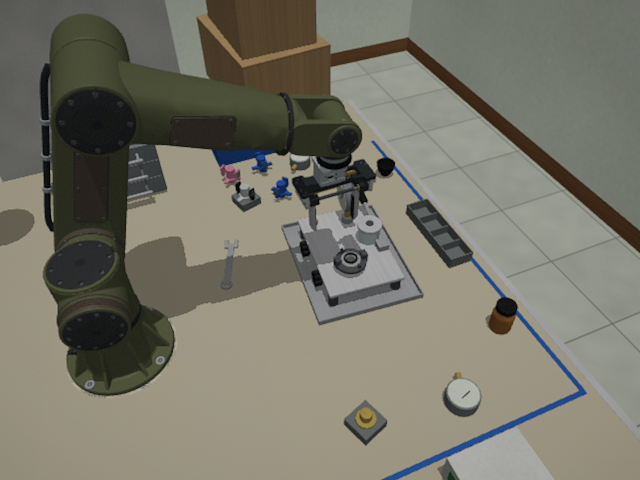

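The scene view shows the aluminium plug with black tabs in a grey stand at (431,356), or (246,195) in the side view. The look-alikes are blue at (383,370) and (428,431) and pink at (469,402). The plain brass plug is at side (366,420), and the port is at scene (284,223) / side (350,260). Only the stand at (431,356) holds an aluminium plug with tabs, so I'll confirm that in a crop.

```bash
python3 - <<'E'
from h import *
S=np.load("pics/scene0.npy",allow_pickle=True).item(); D=np.load("pics/side0.npy",allow_pickle=True).item()
def crop(c,x,y,r=40): return cv2.resize(c["pixels"][y-r:y+r,x-r:x+r,::-1],(390,290) if 0 else (295,295),interpolation=cv2.INTER_CUBIC)
cv2.imwrite("pics/crop.png",np.vstack([np.hstack([crop(S,431,356),crop(S,284,223)]),np.hstack([crop(D,246,195,30),crop(D,350,260)])]))
for n,c,pl,po in(("scene",S,(431,356),(284,223)),("side",D,(246,195),(350,260))):
    w=cloud(c)
    for nm,(x,y),r in(("plug",pl,30),("port",po,40)):
        q=w[y-r:y+r,x-r:x+r].reshape(-1,3); px=c["pixels"][y-r:y+r,x-r:x+r].reshape(-1,3).astype(int)
        q0=q[np.isfinite(q[:,2])]
        print(n,nm,np.histogram(q0[:,2],bins=np.arange(-.01,.16,.01))[0])
    # tray: z .. print deck & tray region
    m=(w[...,2]>.004)&(w[...,2]<.2)&(abs(w[...,0]-.6)<.5)
    x,y=po
    m2=((w[...,2]>.05)&(w[...,2]<.065)).astype(np.uint8)
    k,l,st,ce=cv2.connectedComponentsWithStats(m2)
    i=1+np.argmax(st[1:,4]); P=w[l==i]; print(n,"deck",st[i],cv2.minAreaRect(P[:,:2].astype(np.float32)*1000),P[:,2].mean())
    print("port xyz at pixel",w[y,x],"plug",w[pl[1],pl[0]])
    # tall points (gauge)
    g=w[y-60:y+110,x-60:x+110].reshape(-1,3); g=g[(g[:,2]>.1)&(g[:,2]<.2)]; print("tall",np.nanmedian(g,0),g.shape, np.nanmax(g[:,2]))
E
```

```text
scene plug [1195 1365   78  497  137   49   51  212    0    0    0    0    0    0
    0    0]
scene port [ 717 1037  156    6    4   12 2409  263  102  543  200  132  408    0
    0    2]
scene deck [ 228  199  123  127 6392] ((603.98486328125, 44.829856872558594), (293.8027648925781, 216.4584197998047), 84.97686767578125) 0.05711962733964271
port xyz at pixel [ 0.58236831 -0.03511704  0.07118166] plug [0.4420469  0.39319134 0.0578702 ]
tall [0.66555691 0.13338481 0.11500296] (1811, 3) 0.19700566690080523
side plug [1116 1578  105  289  154  108  149   86    2    0    0    0    0    0
    0    0]
side port [  95  924   45   27   43   90 3272  525  240  483  203  135  234    0
    0    0]
side deck [ 297  205  107   93 4528] ((602.3984375, 44.29015350341797), (297.7513122558594, 217.86978149414062), 85.00003814697266) 0.057191515881902626
port xyz at pixel [ 0.59049635 -0.01301529  0.06694502] plug [0.4284336  0.37456084 0.03660086]
tall [0.65995667 0.0491784  0.11263205] (566, 3) 0.16795046336517527
```

View pics/crop.png

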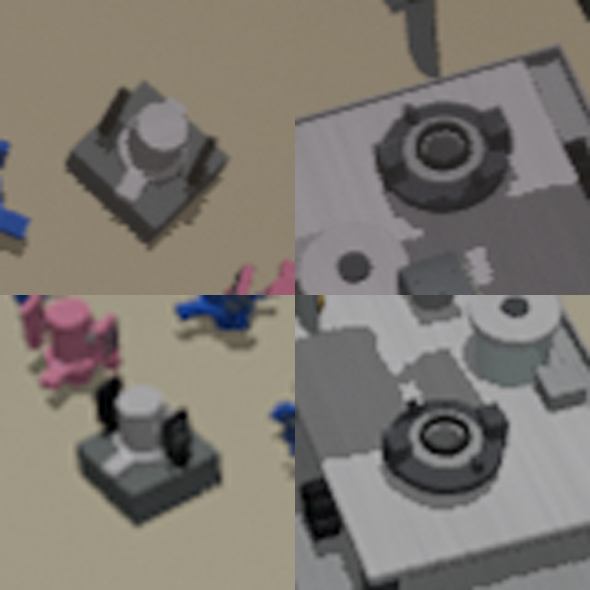

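The crop confirms it: an aluminium plug with a hub, two black tabs and bare-metal ears sits in a grey stand. The port has a dark lock ring with two hooks. Next I'll get rough positions.

```bash
python3 - <<'E'
from h import *
S=np.load("pics/scene0.npy",allow_pickle=True).item(); D=np.load("pics/side0.npy",allow_pickle=True).item()
for n,c,pl,po in(("scene",S,(431,356),(284,223)),("side",D,(246,195),(350,260))):
    w=cloud(c); x,y=pl; r=28
    q=w[y-r:y+r,x-r:x+r].reshape(-1,3); px=c["pixels"][y-r:y+r,x-r:x+r].reshape(-1,3).astype(int).sum(1)
    near=np.linalg.norm(q[:,:2]-[.435,.385],axis=1)<.06
    t=near&(q[:,2]>.060)&(px>330); print(n,"hub top",q[t].mean(0),t.sum())
    st=near&(q[:,2]>.018)&(q[:,2]<.029); print("stand",cv2.minAreaRect((q[st,:2]*1000).astype(np.float32)))
    b=near&(q[:,2]>.035)&(px<130); B=q[b,:2]; d=B-B.mean(0); print("tabs",b.sum(),B.mean(0),np.degrees(np.arctan2(*np.linalg.svd(d)[2][0][::-1])))
    # port rim/hook points
    x,y=po; r=40; q=w[y-r:y+r,x-r:x+r].reshape(-1,3); k=(q[:,2]>.084)&(q[:,2]<.106)&(np.linalg.norm(q[:,:2]-[.59,-.02],axis=1)<.06)
    print("port ring",k.sum(),cv2.minEnclosingCircle((q[k,:2]*1000).astype(np.float32)),q[k].mean(0))
    P=w.reshape(-1,3); m=(P[:,2]>.003)&(P[:,2]<.03)&(abs(P[:,0]-.6)<.25)&(abs(P[:,1]-.05)<.25)
    print("tray",cv2.minAreaRect((P[m,:2]*1000).astype(np.float32)))
E
```

```text
scene hub top [0.43060702 0.3867136  0.06421944] 140
stand ((429.8977966308594, 387.1202392578125), (67.72065734863281, 64.34964752197266), 15.63186264038086)
tabs 56 [0.43510312 0.38988902] 122.18394405062497
port ring 609 ((586.473388671875, -23.2799129486084), 42.66726303100586) [ 0.58693958 -0.02009668  0.0908061 ]
tray ((599.936767578125, 50.05419921875), (499.77838134765625, 499.8011474609375), 89.99136352539062)
side hub top [0.42884482 0.3835465  0.06457379] 53
stand ((427.9953308105469, 385.47772216796875), (67.95361328125, 72.85335540771484), 15.963140487670898)
tabs 67 [0.42888228 0.3801242 ] -59.31400301518747
port ring 515 ((584.9945678710938, -25.161439895629883), 44.305728912353516) [ 0.58319886 -0.0279373   0.09090661]
tray ((599.9808959960938, 50.04084777832031), (499.94720458984375, 499.89801025390625), 0.019819222390651703)
```

{"method": "servo_tool", "body": {"plan": [[100,0.048,-0.015,0,0,0,0],[100,0.048,-0.015,0,0,0,0],[100,0.048,-0.015,0,0,0,0],[100,0.048,-0.015,0,0,0,0],[100,0.048,-0.015,0,0,0,0],[100,0.048,-0.015,0,0,0,0],[100,0.048,-0.015,0,0,0,0],[100,0.048,-0.015,0,0,0,0]], "force": 30}}

```text
time_s: 1.15
ee_pos: [0.4292, 0.3855, 0.2053]
eef_rot: [-3.141, 0.0, 1.571]
force: [0.6, 0.4, 0.6]
grip_width: 0.0939
grip_force: 0.0
```

{"method": "servo_tool", "body": {"plan": [[100,0,0,0,0,0,0.17],[100,0,0,0,0,0,0.17],[100,0,0,0,0,0,0.17],[100,0,0,0,0,0,0.17],[100,0,0,0,0,0,0.17],[100,0,0,0,0,0,0.17],[100,0,0,0,0,0,0],[100,0,0,0,0,0,0]]}}

```text
time_s: 2.15
ee_pos: [0.4299, 0.384, 0.2053]
eef_rot: [3.142, 0.0, 0.555]
force: [-0.4, 0.4, 0.8]
grip_width: 0.0942
grip_force: 0.0
```

```bash
python3 - <<'E'
from h import *
o=ctrl.get_obs(); print(o["time_s"],o["ee_pos"],o["eef_rot"],o["qpos"])
c=cam("wrist"); np.save("pics/w1.npy",c,allow_pickle=True); save(c,"pics/w1.png")
w=cloud(c).reshape(-1,3); px=c["pixels"].reshape(-1,3).astype(int); s=px.sum(1)
near=np.linalg.norm(w[:,:2]-[.430,.385],axis=1)<.05
t=near&(w[:,2]>.060)&(w[:,2]<.07)&(s>300); print("hub",w[t].mean(0),cv2.minEnclosingCircle((w[t,:2]*1000).astype(np.float32)))
b=near&(w[:,2]>.058)&(w[:,2]<.07)&(s<150)
print("tab px",b.sum(),cv2.minAreaRect((w[b,:2]*1000).astype(np.float32)))
e=near&(w[:,2]>.028)&(w[:,2]<.036)&(s>300); print("ears",e.sum(),cv2.minAreaRect((w[e,:2]*1000).astype(np.float32)))
E
```

```text
2.15 [0.42994492 0.38396849 0.20531313] [3.14153765e+00 2.72715064e-04 5.54644140e-01] [ 6.65445776e-01  3.59252866e-01  1.44278191e+00 -2.51801031e-05
  1.33983500e+00  1.68160372e+00]
hub [0.43212528 0.38851272 0.0640358 ] ((430.9637145996094, 386.4329528808594), 13.714570045471191)
tab px 344 ((431.2176513671875, 387.4639892578125), (20.2786808013916, 60.01300811767578), 32.82279586791992)
ears 457 ((430.5466613769531, 385.2620544433594), (67.42488098144531, 33.07328414916992), 50.654823303222656)
```

View pics/w1.png

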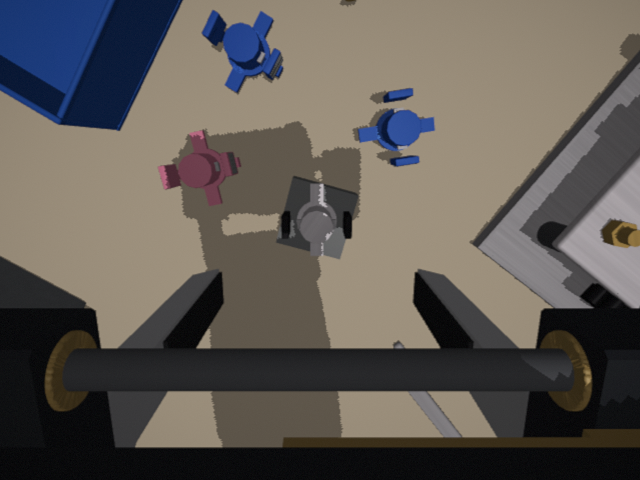

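The wrist view shows the plug in its stand at about (318,220), with its tabs left and right, in line with the fingers. It is clear of the pink (200,170) and blue (403,128) look-alikes. I'll correct the offset, descend and squeeze.

{"method": "servo_tool", "body": {"plan": [[80,0.0025,-0.002,0,0,0,-0.018],[80,0,0,0.024,0,0,0],[80,0,0,0.024,0,0,0],[80,0,0,0.024,0,0,0],[80,0,0,0.024,0,0,0],[80,0,0,0.024,0,0,0],[80,0,0,0.024,0,0,0],[80,0,0,0.02,0,0,0]], "force": 30}}

```text
time_s: 3.2
ee_pos: [0.431, 0.3871, 0.0404]
eef_rot: [3.142, 0.0, 0.571]
force: [-1.1, -0.1, -0.3]
grip_width: 0.075
grip_force: 0.0
```

{"method": "servo_tool", "body": {"plan": [[45,0,0,0,0,0,0],[45,0,0,0,0,0,0],[45,0,0,0,0,0,0],[45,0,0,0,0,0,0],[45,0,0,0,0,0,0],[45,0,0,0,0,0,0],[45,0,0,0,0,0,0],[45,0,0,0,0,0,0]], "force": 30}}

```text
time_s: 4.2
ee_pos: [0.4315, 0.3873, 0.0424]
eef_rot: [-3.141, -0.002, 0.569]
force: [-1.1, -0.9, 7.1]
grip_width: 0.0465
grip_force: 30.0
```

{"method": "servo_tool", "body": {"plan": [[45,0,0,-0.005,0,0,0],[45,0,0,-0.01,0,0,0],[45,0,0,-0.02,0,0,0],[45,0,0,-0.03,0,0,0],[45,0,0,-0.04,0,0,0],[45,0,0,-0.055,0,0,0],[45,0,0,0,0,0,0],[45,0,0,0,0,0,0]]}}

```text
time_s: 5.2
ee_pos: [0.4307, 0.3867, 0.2008]
eef_rot: [3.141, 0.001, 0.569]
force: [-1.2, -0.2, -2.2]
grip_width: 0.0467
grip_force: 30.0
```

```bash
python3 - <<'E'
from h import *
o=ctrl.get_obs(); print(o["time_s"],o["ee_pos"],o["eef_rot"],o["force"],o["moment"],o["grip_width"])
c=cam("wrist"); np.save("pics/w2.npy",c,allow_pickle=True)
d=cam("side"); np.save("pics/d2.npy",d,allow_pickle=True)
a=cv2.resize(c["pixels"][150:350,210:430,::-1],(440,400)); b=cv2.resize(d["pixels"][100:230,180:320,::-1],None,fx=3,fy=3)[:400,:360]
b=cv2.copyMakeBorder(b,0,400-b.shape[0],0,0,cv2.BORDER_CONSTANT)
cv2.imwrite("pics/g2.png",np.hstack([a,b]))
E
```

```text
5.2 [0.43071917 0.38673223 0.20076707] [3.14147318e+00 1.06745108e-03 5.68846959e-01] [-1.18363044 -0.19819958 -2.1855869 ] [-0.01559199  0.05330342  0.03468429] 0.04667275594899971
```

View pics/g2.png

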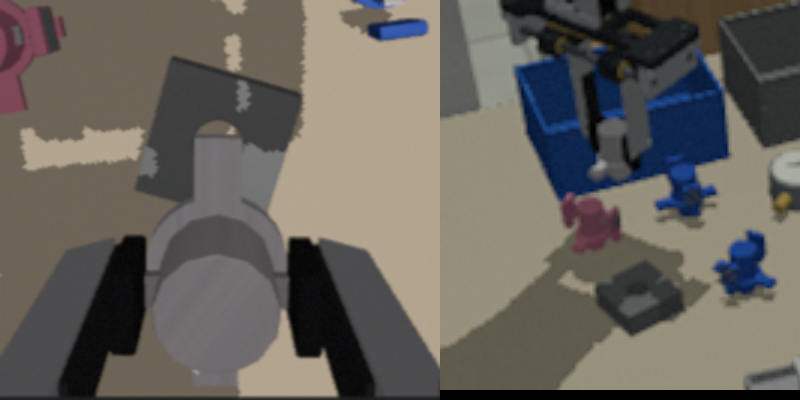

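The plug is lifted: it shows between the pads at about (215,290) in the left crop, and the stand is empty and still in place. Next I'll measure the plug in the tool frame.

```bash
cat >> h.py <<'E'
def inhand(c,o):
    T=R.from_euler("xyz",o["eef_rot"]).as_matrix(); w=cloud(c).reshape(-1,3); p=(w-o["ee_pos"])@T
    s=c["pixels"].reshape(-1,3).astype(int).sum(1)
    n=(np.hypot(p[:,0],p[:,1])<.042)&(p[:,2]>-.04)&(p[:,2]<.05)
    print("z hist",np.histogram(p[n&(s>200),2]*1000,bins=np.arange(-40,50,2)))
    return p,s,n
E
python3 - <<'E'
from h import *
c=np.load("pics/w2.npy",allow_pickle=True).item(); o=ctrl.get_obs()
p,s,n=inhand(c,o)
z=p[:,2]; t=n&(z<-.018)&(z>-.03)&(s>200)&(abs(p[:,1])<.0165)
print("hub",t.sum(),np.median(z[t]),cv2.minEnclosingCircle((p[t,:2]*1000).astype(np.float32)))
e=n&(z>.004)&(z<.016)&(p[:,0]>.019); print("ear",e.sum(),np.median(z[e]),cv2.minAreaRect((p[e,:2]*1000).astype(np.float32)))
E
```

```text
z hist (array([  99,  104,   97,  109,   89,   86,   91,   90, 2335,  888,  155,
        165,  131,  148,  134,  243,  159,   94,   86,   78,   59,   77,
         69,   71, 1309,  455,   48,   36,    1,    0,    0,    0,    0,
          0,    0,    0,    0,    0,    0,    0,    0,    0,    0,    0]), array([-40, -38, -36, -34, -32, -30, -28, -26, -24, -22, -20, -18, -16,
       -14, -12, -10,  -8,  -6,  -4,  -2,   0,   2,   4,   6,   8,  10,
        12,  14,  16,  18,  20,  22,  24,  26,  28,  30,  32,  34,  36,
        38,  40,  42,  44,  46,  48]))
hub 3161 -0.022378612695841748 ((-0.49121588468551636, -0.9421180486679077), 14.722369194030762)
ear 697 0.009575708711763982 ((26.263662338256836, -0.45766115188598633), (14.504618644714355, 11.766467094421387), 0.05289427936077118)
```

{"method": "servo_tool", "body": {"plan": [[45,-0.0144,0.0446,-0.0035,0,0,0],[45,-0.0144,0.0446,-0.0035,0,0,0],[45,-0.0144,0.0446,-0.0035,0,0,0],[45,-0.0144,0.0446,-0.0035,0,0,0],[45,-0.0144,0.0446,-0.0035,0,0,0],[45,-0.0144,0.0446,-0.0035,0,0,0],[45,-0.0144,0.0446,-0.0035,0,0,0],[45,-0.0144,0.0446,-0.0035,0,0,0]]}}

```text
time_s: 6.3
ee_pos: [0.526, 0.0228, 0.2284]
eef_rot: [-3.14, 0.002, 0.569]
force: [0.4, 1.2, -1.1]
grip_width: 0.0464
grip_force: 30.0
```

{"method": "servo_tool", "body": {"plan": [[45,-0.0144,0.0446,-0.0035,0,0,0],[45,-0.0144,0.0446,-0.0035,0,0,0],[45,0,0,0,0,0,-0.1],[45,0,0,0,0,0,-0.1],[45,0,0,0,0,0,-0.1],[45,0,0,0,0,0,0],[45,0,0,0,0,0,0],[45,0,0,0,0,0,0]]}}

```text
time_s: 7.3
ee_pos: [0.5499, -0.0663, 0.2362]
eef_rot: [-3.141, 0.0, 0.868]
force: [0.4, -0.1, -2.2]
grip_width: 0.0466
grip_force: 30.0
```

```bash
python3 - <<'E'
from h import *
o=ctrl.get_obs(); print(o["time_s"],o["ee_pos"],o["eef_rot"],o["grip_width"])
c=cam("wrist"); np.save("pics/w3.npy",c,allow_pickle=True); save(c,"pics/w3.png")
p,s,n=inhand(c,o); z=p[:,2]; t=n&(z<-.018)&(z>-.03)&(s>200)&(abs(p[:,1])<.0165)
print("hub",t.sum(),np.median(z[t]),cv2.minEnclosingCircle((p[t,:2]*1000).astype(np.float32)))
w=cloud(c).reshape(-1,3); near=np.linalg.norm(w[:,:2]-[.585,-.024],axis=1)<.06
print(np.histogram(w[near,2]*1000,bins=np.arange(50,112,2)))
E
```

```text
7.3 [ 0.54992577 -0.06628368  0.23624728] [-3.14131025e+00  1.73472185e-04  8.67584131e-01] 0.046630742117977214
z hist (array([ 109,   98,  108,  104,   92,   76,   94,   92,  724, 2471,  175,
        155,  142,  153,  129,  181,  236,  116,   85,   81,   68,   69,
         79,   57,  445, 1317,   61,   57,    9,    0,    0,    0,    0,
          0,    0,    0,    0,    0,    0,    0,    0,    0,    0,    0]), array([-40, -38, -36, -34, -32, -30, -28, -26, -24, -22, -20, -18, -16,
       -14, -12, -10,  -8,  -6,  -4,  -2,   0,   2,   4,   6,   8,  10,
        12,  14,  16,  18,  20,  22,  24,  26,  28,  30,  32,  34,  36,
        38,  40,  42,  44,  46,  48]))
hub 3132 -0.02149490048312661 ((-0.5639449954032898, -0.7240236401557922), 14.54922866821289)
(array([   0,    0,  402, 4872,  860,  311,   28,    6,    6,    6,    5,
          4,    7,   12,   23,   97, 1678, 1674,  874,  862,   33,  373,
        333,  113,  187,  747,   30,    0,    0,    0]), array([ 50,  52,  54,  56,  58,  60,  62,  64,  66,  68,  70,  72,  74,
        76,  78,  80,  82,  84,  86,  88,  90,  92,  94,  96,  98, 100,
       102, 104, 106, 108, 110]))
```

View pics/w3.png

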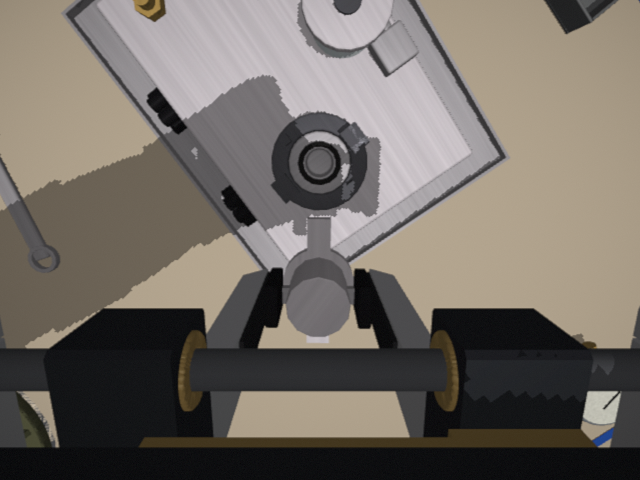

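The wrist view shows the port ring centred near (320,161), with its hooks at about (358,137) and (282,190). The plug is in the hand below it with one ear forward at (318,235). Next I'll fit the port centre, the hook directions and the deck yaw.

```bash
python3 - <<'E'
from h import *
o=ctrl.get_obs(); c=np.load("pics/w3.npy",allow_pickle=True).item()
w=cloud(c); P=w.reshape(-1,3); near=(np.linalg.norm(P[:,:2]-[.585,-.024],axis=1)<.055)&(np.mgrid[:480,:640][0].ravel()<215)
hk=(near&(P[:,2]>.0985)&(P[:,2]<.103)).reshape(480,640).astype(np.uint8)
k,l,st,ce=cv2.connectedComponentsWithStats(hk); C=[]
for i in range(1,k):
    if st[i,4]>40: q=w[l==i]; r=cv2.minAreaRect((q[:,:2]*1000).astype(np.float32)); C.append(np.array(r[0])); print("hook",st[i],r)
if len(C)==2: print("mid",(C[0]+C[1])/2,"dir deg",np.degrees(np.arctan2(*(C[0]-C[1])[::-1])),"sep",np.linalg.norm(C[0]-C[1]))
sl=near&(P[:,2]>.0915)&(P[:,2]<.0965)&(np.linalg.norm(P[:,:2]-[.585,-.024],axis=1)<.025); print("seal",sl.sum(),cv2.minEnclosingCircle((P[sl,:2]*1000).astype(np.float32)),cv2.fitEllipse((P[sl,:2]*1000).astype(np.float32)))
rg=near&(P[:,2]>.081)&(P[:,2]<.0865); print("ring",cv2.minEnclosingCircle((P[rg,:2]*1000).astype(np.float32)))
# bright seal by contour / dark ring contour, ray cast
D=(P[:,2]>.055)&(P[:,2]<.059)&(np.linalg.norm(P[:,:2]-[.6,.04],axis=1)<.25)
e=cv2.Canny(c["pixels"],60,150); 
L=cv2.HoughLinesP(e,1,np.pi/360,60,minLineLength=90,maxLineGap=6)
for x1,y1,x2,y2 in L[:,0]:
    a,b=ray(c,x1,y1,.057),ray(c,x2,y2,.057); print((x1,y1,x2,y2),round(float(np.degrees(np.arctan2(*(b-a)[:2][::-1]))),1))
E
```

```text
hook [340 121  30  32 499] ((620.5051879882812, -26.53986930847168), (19.90887451171875, 15.061565399169922), 87.88626861572266)
hook [270 173  30  31 459] ((551.652587890625, -20.845487594604492), (19.951053619384766, 15.07136058807373), 88.67098236083984)
mid [586.07888794 -23.69267845] dir deg -4.727827284801656 sep 69.08767273045893
seal 652 ((586.0797119140625, -23.574478149414062), 17.84185218811035) ((586.0846557617188, -23.595680236816406), (31.536535263061523, 31.56996726989746), 138.1298370361328)
ring ((586.1078491210938, -23.676847457885742), 40.93217086791992)
(np.int32(138), np.int32(447), np.int32(639), np.int32(447)) -40.3
(np.int32(191), np.int32(391), np.int32(458), np.int32(391)) -40.3
(np.int32(258), np.int32(348), np.int32(378), np.int32(348)) -40.3
(np.int32(144), np.int32(437), np.int32(446), np.int32(437)) -40.3
(np.int32(93), np.int32(0), np.int32(186), np.int32(126)) -95.7
(np.int32(434), np.int32(308), np.int32(534), np.int32(308)) -40.3
(np.int32(348), np.int32(262), np.int32(505), np.int32(158)) -5.3
(np.int32(61), np.int32(14), np.int32(187), np.int32(176)) -95.0
(np.int32(74), np.int32(19), np.int32(161), np.int32(132)) -95.1
(np.int32(330), np.int32(247), np.int32(470), np.int32(153)) -5.4
(np.int32(415), np.int32(1), np.int32(505), np.int32(155)) -94.9
(np.int32(63), np.int32(10), np.int32(159), np.int32(135)) -95.3
(np.int32(346), np.int32(257), np.int32(483), np.int32(166)) -5.4
(np.int32(408), np.int32(0), np.int32(502), np.int32(159)) -94.8
(np.int32(450), np.int32(428), np.int32(580), np.int32(428)) -40.3
(np.int32(66), np.int32(8), np.int32(163), np.int32(134)) -95.1
(np.int32(62), np.int32(11), np.int32(138), np.int32(109)) -95.0
(np.int32(412), np.int32(55), np.int32(469), np.int32(148)) -94.5
(np.int32(349), np.int32(262), np.int32(474), np.int32(179)) -5.3
```

{"method": "servo_tool", "body": {"plan": [[45,0.02,0.0006,0,0,0,0],[45,0.02,0,0,0,0,0],[45,0.0165,0,0,0,0,0],[45,0,0,0.02,0,0,0],[45,0,0,0.03,0,0,0],[45,0,0,0.025,0,0,0],[45,0,0,0.015,0,0,0],[45,0,0,0,0,0,0]], "force": 40}}

```text
time_s: 8.35
ee_pos: [0.5869, -0.0232, 0.1458]
eef_rot: [-3.14, 0.001, 0.869]
force: [-0.1, -0.1, -0.3]
grip_width: 0.0459
grip_force: 40.0
```

```bash
python3 - <<'E'
from h import *
o=ctrl.get_obs(); print(o["time_s"],o["ee_pos"],o["eef_rot"],o["force"],o["moment"])
c=cam("wrist"); np.save("pics/w4.npy",c,allow_pickle=True)
p,s,n=inhand(c,o); z=p[:,2]; t=n&(z<-.016)&(z>-.03)&(s>200)&(abs(p[:,1])<.0165)
print("hub",t.sum(),np.median(z[t]),cv2.minEnclosingCircle((p[t,:2]*1000).astype(np.float32)))
e=n&(z>.004)&(z<.016)&(p[:,0]>.019); print("ear",e.sum(),np.median(z[e]),cv2.minAreaRect((p[e,:2]*1000).astype(np.float32)))
d=cam("side"); sc=cam("scene")
f=lambda c,x,y:cv2.resize(c["pixels"][y-50:y+50,x-50:x+50,::-1],(400,400),interpolation=cv2.INTER_CUBIC)
cv2.imwrite("pics/g4.png",np.hstack([f(sc,284,215),f(d,350,250)]))
E
```

```text
8.35 [ 0.58686308 -0.02317783  0.14575917] [-3.14036198e+00  8.23427750e-04  8.69076434e-01] [-0.07888341 -0.11939548 -0.25038767] [0.00133734 0.02527263 0.00502137]
z hist (array([ 107,  111,  104,   96,   91,  101,   76,   94,  579, 2621,  175,
        160,  156,  123,  154,  163,  241,  116,   97,   78,   67,   74,
         63,   44,  374, 1389,   64,   46,    7,    0,    0,    0,    0,
          0,    0,    0,    0,    0,    0,    0,    0,   10,  211,   28]), array([-40, -38, -36, -34, -32, -30, -28, -26, -24, -22, -20, -18, -16,
       -14, -12, -10,  -8,  -6,  -4,  -2,   0,   2,   4,   6,   8,  10,
        12,  14,  16,  18,  20,  22,  24,  26,  28,  30,  32,  34,  36,
        38,  40,  42,  44,  46,  48]))
hub 3207 -0.021350016049370393 ((-0.6318678259849548, -0.6334558129310608), 14.579845428466797)
ear 692 0.01053489894757307 ((26.228389739990234, -0.22618341445922852), (11.691965103149414, 14.456684112548828), 89.93128204345703)
```

View pics/g4.png

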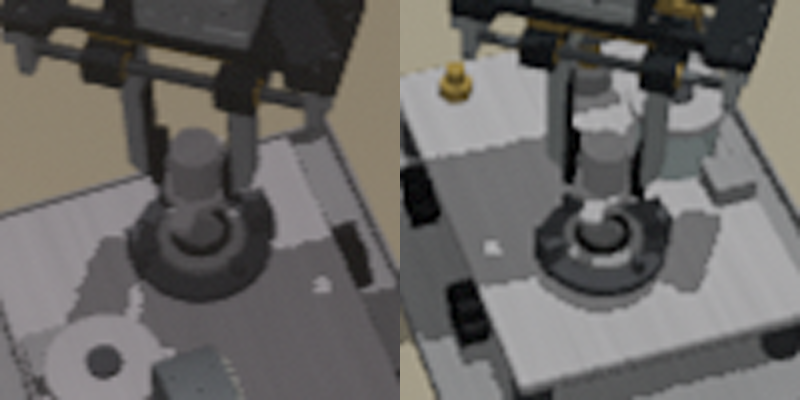

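Both views show the plug hanging over the port with its ears between the hooks, and no contact yet. I'll lower it slowly into the bore.

{"method": "servo_tool", "body": {"plan": [[45,-0.0003,0.0002,0.004,0,0,0],[45,0,0,0.004,0,0,0],[45,0,0,0.004,0,0,0],[45,0,0,0.004,0,0,0],[45,0,0,0.004,0,0,0],[45,0,0,0.004,0,0,0],[45,0,0,0.004,0,0,0],[45,0,0,0,0,0,0]]}}

```text
time_s: 9.5
ee_pos: [0.5867, -0.0239, 0.1181]
eef_rot: [-3.141, 0.0, 0.869]
force: [-0.0, -0.6, -2.4]
grip_width: 0.0459
grip_force: 40.0
```

{"method": "servo_tool", "body": {"plan": [[45,0,0,0.001,0,0,0],[45,0,0,0.001,0,0,0],[45,0,0,0.001,0,0,0],[45,0,0,0.001,0,0,0],[45,0,0,0.001,0,0,0],[45,0,0,0.001,0,0,0],[45,0,0,0.001,0,0,0],[45,0,0,0,0,0,0]]}}

```text
time_s: 10.5
ee_pos: [0.5868, -0.0239, 0.1113]
eef_rot: [-3.141, 0.0, 0.869]
force: [1.0, 0.4, -1.8]
grip_width: 0.0465
grip_force: 40.0
```

{"method": "servo_tool", "body": {"plan": [[45,0,0,0.0007,0,0,0],[45,0,0,0.0007,0,0,0],[45,0,0,0.0007,0,0,0],[45,0,0,0.0007,0,0,0],[45,0,0,0.0006,0,0,0],[45,0,0,0.0006,0,0,0],[45,0,0,0,0,0,0],[45,0,0,0,0,0,0]]}}

```text
time_s: 11.5
ee_pos: [0.587, -0.0239, 0.1077]
eef_rot: [3.141, -0.0, 0.869]
force: [-1.3, 0.5, 5.3]
grip_width: 0.0463
grip_force: 40.0
```

```bash
python3 - <<'E'
from h import *
o=ctrl.get_obs(); print(o["ee_pos"],o["eef_rot"],o["force"],o["moment"],o["grip_width"],o["qpos"])
c=cam("wrist"); p,s,n=inhand(c,o); z=p[:,2]; t=n&(z<-.014)&(z>-.03)&(s>200)&(abs(p[:,1])<.0165)
print("hub",t.sum(),np.median(z[t]))
E
```

```text
[ 0.58698144 -0.0239149   0.10765344] [ 3.14129994e+00 -2.26722454e-04  8.68819041e-01] [-1.30753365  0.48474373  5.27488773] [0.14721353 0.54764589 0.07412971] 0.04627276832458851 [-1.03071511e-01  4.75987201e-01  1.51516562e+00  2.43748874e-05
  1.15007025e+00  5.98895856e-01]
z hist (array([ 119,  104,  108,   89,   99,   94,   89,   81,  734, 2468,  170,
        164,  142,  140,  140,  177,  231,  117,   96,   71,   65,   61,
         73,  167,  439, 1317,   72,   50,   18,  867,  390,  464,  178,
         16,   20,   23,    3,    1,    0,    0,    0,    0,    0,    1]), array([-40, -38, -36, -34, -32, -30, -28, -26, -24, -22, -20, -18, -16,
       -14, -12, -10,  -8,  -6,  -4,  -2,   0,   2,   4,   6,   8,  10,
        12,  14,  16,  18,  20,  22,  24,  26,  28,  30,  32,  34,  36,
        38,  40,  42,  44,  46,  48]))
hub 3295 -0.0214483469292643
```

{"method": "servo_tool", "body": {"plan": [[45,0,0,0.0006,0,0,0],[45,0,0,0.0006,0,0,0],[45,0,0,0.0006,0,0,0],[45,0,0,0.0006,0,0,0],[45,0,0,0,0,0,0],[45,0,0,0,0,0,0],[45,0,0,0,0,0,0],[45,0,0,0,0,0,0]]}}

```text
time_s: 12.55
ee_pos: [0.587, -0.0239, 0.1055]
eef_rot: [3.141, -0.0, 0.869]
force: [-2.5, 0.3, 7.9]
grip_width: 0.0462
grip_force: 40.0
```

```bash
python3 - <<'E'
from h import *
o=ctrl.get_obs(); print(o["ee_pos"],o["eef_rot"],o["force"],o["moment"],o["grip_width"])
c=cam("wrist"); p,s,n=inhand(c,o); z=p[:,2]; t=n&(z<-.014)&(z>-.03)&(s>200)&(abs(p[:,1])<.0165)
print("hub",t.sum(),np.median(z[t]), "world hub top",np.median(cloud(c).reshape(-1,3)[t,2]))
E
```

```text
[ 0.58698935 -0.02392179  0.10548651] [ 3.14119691e+00 -2.85585725e-04  8.68838527e-01] [-2.50607928  0.31303955  7.90904212] [0.2030665  0.70436213 0.01856529] 0.04616307082761718
z hist (array([ 118,  107,  103,  100,   92,   90,   83,   85,  811, 2386,  185,
        157,  134,  147,  139,  182,  234,  117,   88,   80,   61,   66,
        158,   65,  446, 1298,   60,   74,  907,  344,  563,  167,   17,
         26,   39,    3,    0,    0,    1,    0,    0,    0,    1,  193]), array([-40, -38, -36, -34, -32, -30, -28, -26, -24, -22, -20, -18, -16,
       -14, -12, -10,  -8,  -6,  -4,  -2,   0,   2,   4,   6,   8,  10,
        12,  14,  16,  18,  20,  22,  24,  26,  28,  30,  32,  34,  36,
        38,  40,  42,  44,  46,  48]))
hub 3289 -0.0215130276714576 world hub top 0.12700038748439751
```

{"method": "servo_tool", "body": {"plan": [[45,-0.0003,-0.0004,0,0,0,0],[45,-6e-05,5e-05,0,0,0,0.05],[45,-6e-05,5e-05,0,0,0,0.08],[45,-6e-05,5e-05,0,0,0,0.08],[45,-6e-05,5e-05,0,0,0,0.08],[45,-6e-05,5e-05,0,0,0,0.08],[45,-6e-05,5e-05,0,0,0,0.08],[45,0,0,0,0,0,0]]}}

```text
time_s: 13.6
ee_pos: [0.5869, -0.0245, 0.1057]
eef_rot: [3.141, -0.002, 0.418]
force: [0.3, -0.3, 7.5]
grip_width: 0.0459
grip_force: 40.0
```

```bash
cat > st.py <<'E'
from h import *
o=ctrl.get_obs(); print(o["time_s"],o["ee_pos"].round(4),o["eef_rot"].round(4),o["force"].round(1),o["moment"].round(3),o["grip_width"].round(4),"tau6",o["tau"][5])
c=cam("wrist"); T=R.from_euler("xyz",o["eef_rot"]).as_matrix(); w=cloud(c).reshape(-1,3); p=(w-o["ee_pos"])@T; z=p[:,2]
s=c["pixels"].reshape(-1,3).astype(int).sum(1); n=np.hypot(p[:,0],p[:,1])<.042
t=n&(z<-.014)&(z>-.03)&(s>200)&(abs(p[:,1])<.0165); h=np.median(z[t])
e=n&(abs(z-h-.032)<.003)&(p[:,0]>.019)&(abs(p[:,1])<.012)
q=p[e]; k=np.polyfit(q[:,0],q[:,1],1)[0] if e.sum()>50 else 9
print("hub",h,"top world",np.median(w[t,2]),"xy",cv2.minEnclosingCircle((w[t,:2]*1000).astype(np.float32))[0],"ear rect",cv2.minAreaRect((q[:,:2]*1000).astype(np.float32)))
E
python3 st.py
```

```text
Traceback (most recent call last):
  File "st.py", line 2, in <module>
    o=ctrl.get_obs(); print(o["time_s"],o["ee_pos"].round(4),o["eef_rot"].round(4),o["force"].round(1),o["moment"].round(3),o["grip_width"].round(4),"tau6",o["tau"][5])
                                                                                                                            ^^^^^^^^^^^^^^^^^^^^^
AttributeError: 'float' object has no attribute 'round'
```

```bash
sed -i 's/o\["grip_width"\].round(4)/o["grip_width"]/' st.py; python3 st.py
```

```text
13.6 [ 0.5869 -0.0245  0.1057] [ 3.1406e+00 -1.6000e-03  4.1760e-01] [ 0.3 -0.3  7.5] [ 0.08   0.153 -0.038] 0.0459452989296479 tau6 0.6637622974812984
hub -0.02155512429576943 top world 0.12728198413521574 xy (585.8671875, -23.957000732421875) ear rect ((30.439538955688477, 0.6487455368041992), (25.56161117553711, 14.818988800048828), 18.191146850585938)
```

{"method": "servo_tool", "body": {"plan": [[45,-4e-05,3e-05,0,0,0,0.05],[45,-4e-05,3e-05,0,0,0,0.05],[45,-4e-05,3e-05,0,0,0,0.05],[45,-4e-05,3e-05,0,0,0,0.05],[45,-4e-05,3e-05,0,0,0,0.05],[45,0,0,0,0,0,0],[45,0,0,0,0,0,0],[45,0,0,0,0,0,0]]}}

```text
time_s: 14.65
ee_pos: [0.587, -0.0248, 0.1059]
eef_rot: [3.141, -0.002, 0.169]
force: [0.8, -1.0, 7.3]
grip_width: 0.0462
grip_force: 40.0
```

```bash
python3 st.py
```

```text
14.65 [ 0.587  -0.0248  0.1059] [ 3.1407e+00 -2.4000e-03  1.6880e-01] [ 0.8 -1.   7.3] [-0.083 -0.114  0.077] 0.04619577702790851 tau6 0.029554112115874887
hub -0.02149573406509825 top world 0.12735744398112836 xy (585.6831665039062, -23.61028480529785) ear rect ((30.240558624267578, 0.6250734329223633), (25.644207000732422, 14.976358413696289), 19.81838035583496)
```

{"method": "servo_tool", "body": {"plan": [[45,0,0,0.0004,0,0,0.03],[45,-2e-05,2e-05,0,0,0,0.03],[45,-2e-05,2e-05,0,0,0,0.03],[45,-2e-05,2e-05,0,0,0,0.03],[45,-2e-05,2e-05,0,0,0,0.02],[45,0,0,0,0,0,0],[45,0,0,0,0,0,0],[45,0,0,0,0,0,0]]}}

```text
time_s: 15.7
ee_pos: [0.5869, -0.0249, 0.1055]
eef_rot: [3.141, -0.003, 0.029]
force: [0.5, -1.0, 8.1]
grip_width: 0.046
grip_force: 40.0
```

```bash
python3 st.py
```

```text
15.7 [ 0.5869 -0.0249  0.1055] [ 3.141e+00 -2.500e-03  2.880e-02] [ 0.5 -1.   8.1] [-0.1   -0.105  0.071] 0.04597752893650008 tau6 0.051908522145822644
hub -0.021545507664016438 top world 0.12701324204082046 xy (585.6131591796875, -23.902301788330078) ear rect ((30.08098602294922, 1.2447872161865234), (23.013574600219727, 14.790146827697754), 3.7048816680908203)
```

{"method": "servo_tool", "body": {"plan": [[45,0,0,0,0,0,0.015],[45,0,0,0,0,0,0.015],[45,0,0,0,0,0,0.015],[45,0,0,0,0,0,0.01],[45,0,0,0,0,0,0],[45,0,0,0,0,0,0],[45,0,0,0,0,0,0],[45,0,0,0,0,0,0]]}}

```text
time_s: 16.75
ee_pos: [0.5869, -0.0249, 0.1055]
eef_rot: [3.141, -0.002, -0.026]
force: [0.3, -1.1, 7.9]
grip_width: 0.0461
grip_force: 40.0
```

```bash
python3 st.py
```

```text
16.75 [ 0.5869 -0.0249  0.1055] [ 3.141e+00 -2.500e-03 -2.590e-02] [ 0.3 -1.1  7.9] [-0.157 -0.022  0.282] 0.046133034298395485 tau6 0.3027341980487108
hub -0.021524274858220255 top world 0.12701281744573528 xy (585.4434814453125, -23.68070411682129) ear rect ((30.296146392822266, -0.2703547477722168), (22.534183502197266, 13.345507621765137), 0.5128846764564514)
```

{"method": "servo_tool", "body": {"plan": [[45,0,0,0,0,0,0.008],[45,0,0,0,0,0,0.008],[45,0,0,0,0,0,0],[45,0,0,0,0,0,0],[45,0,0,0,0,0,0],[45,0,0,0,0,0,0],[45,0,0,0,0,0,0],[45,0,0,0,0,0,0]]}}

```text
time_s: 17.8
ee_pos: [0.5869, -0.025, 0.1055]
eef_rot: [3.141, -0.003, -0.041]
force: [0.3, -1.6, 8.6]
grip_width: 0.0463
grip_force: 40.1
```

```bash
python3 st.py
```

```text
17.8 [ 0.5869 -0.025   0.1055] [ 3.1408e+00 -2.6000e-03 -4.1400e-02] [ 0.3 -1.6  8.6] [-0.254 -0.103  0.633] 0.04630333134995651 tau6 0.6679545901715755
hub -0.02153688342608647 top world 0.1270355639351483 xy (585.6388549804688, -23.889137268066406) ear rect ((30.32797622680664, -0.9394207000732422), (13.487372398376465, 22.519594192504883), 88.98375701904297)
```

{"method": "servo_tool", "body": {"plan": [[45,0,0,0,0,0,-0.015],[45,0,0,0,0,0,0],[52,0,0,0,0,0,0],[56,0,0,0,0,0,0],[60,0,0,0,0,0,0],[64,0,0,0,0,0,0],[72,0,0,0,0,0,0],[76,0,0,0,0,0,0]]}}

```text
time_s: 18.85
ee_pos: [0.5857, -0.0246, 0.1041]
eef_rot: [-3.141, 0.001, -0.027]
force: [-0.9, -0.4, -0.1]
grip_width: 0.071
grip_force: 0.0
```

```bash
cat > tabs.py <<'E'
from h import *
o=ctrl.get_obs(); print(o["time_s"],o["ee_pos"].round(4),o["eef_rot"].round(4),o["force"].round(1),o["moment"].round(3),o["grip_width"])
c=cam("wrist"); w=cloud(c).reshape(-1,3); s=c["pixels"].reshape(-1,3).astype(int).sum(1)
n=np.linalg.norm(w[:,:2]-[.586,-.0237],axis=1)<.034; t=n&(w[:,2]>.12)&(w[:,2]<.132)
b=t&(s<150); h=t&(s>200)&(np.linalg.norm(w[:,:2]-[.586,-.0237],axis=1)<.018)
print("hub top",np.median(w[h,2]),cv2.minEnclosingCircle((w[h,:2]*1000).astype(np.float32)),"tabs",b.sum(),cv2.minAreaRect((w[b,:2]*1000).astype(np.float32)))
save(c,"pics/t%d.png"%(o["time_s"]*100),(200,100,440,320),2.5)
E
python3 tabs.py
```

```text
18.85 [ 0.5857 -0.0246  0.1041] [-3.1414e+00  1.2000e-03 -2.7300e-02] [-0.9 -0.4 -0.1] [ 0.034  0.065 -0.027] 0.07102810088680263
hub top 0.12806694528213713 ((585.700439453125, -23.62889289855957), 14.696606636047363) tabs 1453 ((585.7238159179688, -23.92160987854004), (61.3822021484375, 20.426158905029297), 88.39859008789062)
```

{"method": "servo_tool", "body": {"plan": [[76,0,0,-0.005,0,0,0],[76,0,0,-0.01,0,0,0],[76,0,0,-0.02,0,0,0],[76,0,0,-0.03,0,0,0],[76,0,0,-0.03,0,0,0],[76,-0.015,0,-0.03,0,0,0],[76,-0.015,0,0,0,0,0],[76,0,0,0,0,0,0]]}}

```text
time_s: 19.9
ee_pos: [0.5558, -0.0238, 0.2307]
eef_rot: [3.141, -0.001, -0.027]
force: [1.1, -0.3, 0.3]
grip_width: 0.0713
grip_force: 0.0
```

```bash
python3 tabs.py; mv pics/t[0-9]*.png /tmp 2>/dev/null; ls -t /tmp/t*.png | head -1 | xargs -I{} cp {} pics/final.png
```

```text
19.9 [ 0.5558 -0.0238  0.2307] [ 3.1415e+00 -1.2000e-03 -2.7200e-02] [ 1.1 -0.3  0.3] [0.058 0.114 0.038] 0.07127376910286937
hub top 0.12812336097578458 ((585.6541748046875, -23.674972534179688), 14.349627494812012) tabs 532 ((585.7183837890625, -23.695100784301758), (61.60544967651367, 19.73651123046875), 88.43489837646484)
```

View pics/final.png

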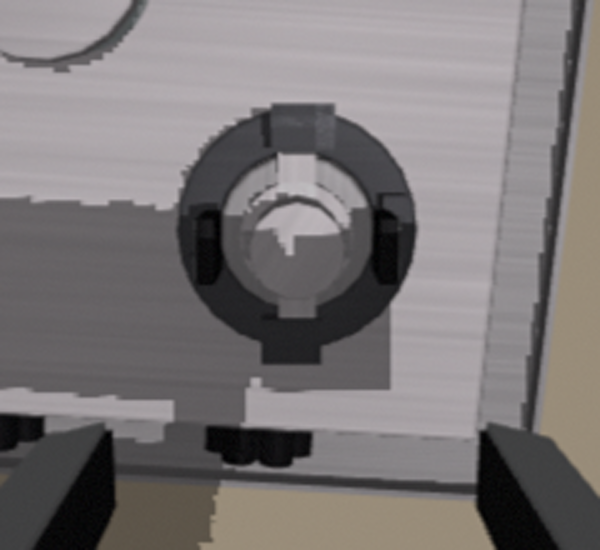

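The plug is seated with its ears under both hooks, at (298,130) and (292,335). Both tabs are sprung out, about 60 mm across, at (208,245) and (387,245), and its origin is 2 mm above the rim. The gripper is clear, so I'm handing in.

```bash
python3 -c "
from station import ctrl; print(ctrl.hand_in())"
```

```text
the job is handed in; nothing more can be done
None
```

The two-tab plug is locked on the test port: I turned it clockwise to the end stop, both tabs sprang out, and it sits about 2 mm above the rim as specified. The gripper is clear, I never touched the plain plug, and I handed the job in at about 20 s (no verdict was returned).

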